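Free a sagging bolt and hold the pump cage's gate ajar

TASK

Open the gate of the pump's guard cage a little, so that a colleague can look at the pump: the barrel bolt on the gate has sagged and its notched nose has dropped over the keeper's bent-up lip, so lift the bolt by its red ball knob while you draw it back out of the keeper, without wrenching on the keeper. Then pull the gate ajar, about 10 cm at its free edge, and finish while still holding it there with the gripper, steady, the bolt staying drawn: the hinge is sprung and the gate shuts if let go. Leave the other things on the bench where they are.

Things in the scene. Friction and masses are not known exactly. Their poses are not given: they have to be found in the camera images.
- cage: Fixed guard cage round a blue pump: aluminium frame, clear panels, 410 mm wide, 280 deep, 240 high. Origin on the table under the middle of the gate's front face (the plane x = 0); x into the cage, away from the robot, y along the front from hinge post to latch post, z up. The gate spans y -150 to 150 mm, z 40 to 235; the latch post is at y 156 to 206.
- gate_hinge (a point): Point on the gate's vertical hinge axis, fixed on the cage at its (0, -150, 200) mm.
- gate (a joint): Angle of the gate (rad): 0 shut, grows as the free edge swings out towards the robot (counter-clockwise seen from above), stop at 1.4. Aluminium frame 300 mm wide, 20 mm thick, about 0.9 kg. The hinge is sprung and pulls the gate shut from any angle, with 2 to 4 N at the knob.
- gate_edge (a point): Point on the front corner of the gate's free (latch-side) edge, 300 mm from the hinge axis, 120 mm up.
- knob (a point): Centre of the bolt's red ball knob, 26 mm across, 52 mm in front of the gate's face on a 10 mm stem that comes straight forward out of the bolt's bar. Sagged, it is about 13 mm lower than with the bolt level; level, it is 205 mm above the table, 30 mm below the gate's top. Thrown, it is 245 mm from the hinge axis along the gate. Guides stand out 27 mm from the face, the keeper 32 mm.
- barrel (a joint): Slope of the whole barrel bolt (rad): 0 level, negative nose drooping. It swings freely from -0.11 to 0.05 about its one tight screw, on the gate's face 60 mm from the hinge axis, 205 mm up, 185 mm from the knob (bolt thrown). It hangs by its weight, at about -0.07 while it lies on the keeper's lip; lifting takes 3 to 6 N at the knob.
- bolt (a joint): How far the bolt is drawn (m): 0 thrown, grows as the bar slides towards the hinge (cage -y when shut), stop at 0.060. Friction about 1.5 N; stays where left. Bar 16 mm square, notch under it 18 mm long, 8 deep. Sagged, it slides at most 7 mm, then the nose catches on the lip; with the slope above -0.035 (knob raised 7 mm or more) it passes. Out of the keeper from about 0.035.
- bolt_nose (a point): Middle of the end face of the bolt's nose, 105 mm from the knob along the bar.
- keeper: Steel keeper on the latch post: a bent plate cradle, open at the top. Its front leg stops the bolt (and so the gate) from coming towards the robot; on its gate side a lip has been bent up. Origin and axes coincide with the cage's.
- keeper_lip (a point): Middle of the top edge of the keeper's bent-up lip (3 mm thick), 187 mm above the table.
- wrench_mid (a point): Bystander: open-ended wrench, steel, 170 mm long, lying flat (up to 10 mm high). Point at its centre, half-way up.
- clamp_mid (a point): Bystander: aluminium vacuum-flange clamp ring, 54 mm across, 16 mm high, with a bolt lug. Point at its centre, half-way up.
- flange_mid (a point): Bystander: round steel blank flange, 55 mm across, 10 mm high. Point at its centre, half-way up.
- wash_bottle_mid (a point): Bystander: white plastic bottle with red cap, 64 mm across, 150 mm tall. Point at its centre, half-way up.
- screw_jar_mid (a point): Bystander: clear jar with blue lid, 60 mm across, 70 mm tall. Point at its centre, half-way up.
- wafer_box_mid (a point): Bystander: flat round wafer box, clear with blue lid, 100 mm across, 20 mm high. Point at its centre, half-way up.
- parts_tray_mid (a point): Bystander: open steel parts tray, 90 x 70 x 30 mm. Point at its centre, half-way up.

How it is judged:
By the outcome, as a careful person would: the job done as asked, in the order asked, and still so for the second after the job is handed in, while the arm keeps its last pose, push and grip.
It also fails if it takes over 32 s, if anything falls off the work surface, if the arm or the gripper's body presses on something with over 40 N, if the wrist force passes 120 N, or if a joint passes its speed limit or range.

ROBOT

A 7-joint arm with a two-finger parallel gripper is mounted at the origin on the work surface. World frame = base frame: x ahead of the robot, y to its left, z up, the work surface at z = 0. Lengths are in m, angles in rad, forces in N, time in s.
With the tool pointing down it reaches from about 0.425 to 0.925 m from the base axis. Payload 6.8 kg.
Tool frame: the origin (TCP) lies on the mounting face of the last link; the fingertips stand 173 mm ahead of it and the grasp point (between the pads) lies 155 mm ahead of it; z points along the fingers, y is the line along which they close (so a half turn about z gives the same grasp; the last joint's range is limited). The gripper opens to 85 mm and grips with 20 to 120 N. Pads are 22 mm wide; open, the fingers measure 114 mm over their backs; the gripper's body (76 mm by 85 mm) begins 54 mm behind the grasp point. The pads swing forward as they close: fully open they stand 13 mm farther back than shut.
Start: joints at [1.039, 0.477, 0.022, 1.555, -0.011, 1.109, -0.083], TCP at [0.278, -0.615, 0.405] pointing down, gripper open.
Joint ranges: [-2.96, 2.96], [-0.34, 2.1], [-1.41, 1.46], [0.24, 2.44], [-1.37, 4.51], [0.17, 1.92], [-2.96, 2.96]. Speed limits (rad/s): [2.39, 2.39, 3.14, 3.14, 3.14, 3.14, 3.14].

INTERFACE

Orientations are given as a unit quaternion [w, x, y, z].
In Python, from station import bot gives the robot as it stands. The module is installed in compiled form; this text tells all that it offers.
- The arm moves only by the shell command python3 -m pendant 'ROWS' [FORCE]. ROWS is JSON, a list of rows, each a list of 5 numbers: the finger opening in m, from 0 to 0.0854, then the shift along the tool's x, y, z in m, then the turn about the tool's z in degrees. In form: [[jaw, x, y, z, yaw], ...]. A call has 1 to 12 rows; each row shifts and turns the commanded pose from where the row before left it, along the tool's axes as they then stand; what a row does not reach is not made up. A row lasts 1/12 s, in which the tool goes at most 41.7 mm and 7.16 degrees, less where a joint would pass 70% of its speed; a pose out of reach is approached as far as the arm can. A call with a gripper value outside its range is refused whole. The fingers move at their own pace and stop on an object; FORCE is the grip in N (left out, the last holds). Time passes only in rows, so rows that do not move let the fingers close. It gives the time, the measured TCP pose, the force, the opening and the grip force at its end, in the units of the state.
- bot.get_obs(): the state, without advancing time (a new reading comes with each control period).
- bot.read_camera(name): name is "scene" or "top" or "wrist"; returns (picture, depth): 384x512x3 uint8, blue, green, red; 384x512 float32, m along the optical axis (not along the pixel's ray), 0 where there is no reading.
- bot.camera_model(name): a dict with "intrinsics" (3x3 intrinsics, pixels), "dist_coeffs" ([k1, k2, p1, p2, k3] as OpenCV has them; the pictures are not rectified), "R" (3x3) and "t" (3): a world point X has camera coordinates R X + t. Camera axes: x right, y down, z forward; pixel columns grow to the right and rows downward; lengths in m; the calibration is good to about 2 mm. A picture is of the moment at which its call begins: read the wrist's pose just before it. camera_model takes no time and is no camera call; for the wrist camera it gives the pose at the moment of the call.
- bot.hand_in(): hands the job in; it is judged then, once.
Trained networks look in the newest picture that a camera, given by its name, has taken for a name from the list of things; names that differ only in an ending like _2 or _b are one class to them, and where a whole thing is asked for, a point or a joint stands for the part that bears it (a point fixed in the world has none). Each returns a list of dicts, best first, with "score" (0 to 1); they miss things now and then, are a little off and sometimes report something else, mostly with a low value. They report only what shows in the picture. A call takes as long as a camera call.
- bot.boxes_of(name, camera): "at" ([column, row] in pixels, amid what is visible of it).
- bot.trace(name, camera): "mask" (384x512 bool, what is visible of it) and "at" ([column, row] in pixels, amid what is visible of it).
- bot.pinpoint(name, camera): "at" ([column, row] in pixels: a listed point, or the origin of a listed thing).
The state is a dict: "t": time; "q": joint angles; "joint_vel": joint speeds; "joint_torque": joint torques, N m; "eef_pos": TCP position; "tool_rot": TCP orientation; "contact_force": force on the tool from outside, world axes, zero at the start; "torque": the same for the moment, N m; "gripper_width": opening from 0.0 (shut) to 1.0 (fully open); "grasp_force": force on a finger pad.
Only numpy, scipy, OpenCV 4.12 (cv2) and the standard library are available. Lean on these libraries where they do the work, as an engineer would, in place of code of your own. Each camera call takes 0.05 s, during which the arm holds its last target. There are 200 camera calls.

## Working session

There is one attempt and no reset: what is moved stays moved. The work goes in short steps, Python scripts to look and compute and a shell command to move; the robot and the scene stay as the last step left them, time stands still between calls to the robot, and variables do not carry over. Pictures are saved under pics/ and viewed, at most 10 in all, crops included, and the job is handed in when it is done.

```bash
mkdir -p pics
cat > h.py <<'E'
import numpy as np, cv2
from station import bot
from scipy.spatial.transform import Rotation as Ro
def ray(cam,at,depth=None,m=None):
    m=m or bot.camera_model(cam)
    p=cv2.undistortPoints(np.array([[at]],float),np.array(m["intrinsics"],float),np.array(m["dist_coeffs"],float))[0,0]
    R=np.array(m["R"]);t=np.array(m["t"])
    return R.T@(np.array([p[0],p[1],1])*depth-t)
def tri(obs):
    # obs: list of (cam, at)
    A=np.zeros((3,3));b=np.zeros(3)
    for c,at in obs:
        o=ray(c,at,0.0);d=ray(c,at,1.0)-o;d/=np.linalg.norm(d)
        P=np.eye(3)-np.outer(d,d);A+=P;b+=P@o
    x=np.linalg.solve(A,b);return x
E
python3 - <<'E'
from h import *
im={}
for c in("scene","top"):
    p,d=bot.read_camera(c);im[c]=p;cv2.imwrite(f"pics/{c}0.png",p);np.save(f"d_{c}.npy",d)
    for n in("knob","bolt_nose","keeper_lip","gate_hinge","gate_edge","cage"):
        r=bot.pinpoint(n,c)
        for x in r[:2]:
            u,v=np.round(x["at"]).astype(int)
            dd=d[min(max(v,0),383),min(max(u,0),511)]
            print(c,n,np.round(x["at"],1),round(x["score"],2),np.round(ray(c,x["at"],dd),3))
o=bot.get_obs();print(o)
cv2.imwrite("pics/both0.png",np.hstack([im["scene"],im["top"]])[:, :])
E
```

```text
scene knob [295.1 167. ] 0.64 [0.598 0.091 0.2  ]
scene keeper_lip [316.6 152.1] 0.37 [0.638 0.137 0.236]
scene gate_hinge [276.8 232.3] 0.61 [ 0.672 -0.157  0.24 ]
scene cage [162.9 338.3] 0.65 [ 0.532 -0.439  0.07 ]
scene cage [276.8 231.6] 0.34 [ 0.671 -0.156  0.241]
top knob [219.2 175.5] 0.57 [0.586 0.102 0.199]
top knob [349.9 227.8] 0.37 [ 0.424 -0.339  0.12 ]
top bolt_nose [185.5 166.7] 0.56 [0.653 0.249 0.   ]
top keeper_lip [197.9 168.1] 0.64 [0.612 0.173 0.19 ]
top gate_hinge [293.2 151.3] 0.79 [ 0.671 -0.139  0.189]
top gate_edge [204.8 166.5] 0.83 [0.616 0.15  0.197]
top gate_edge [293.7 155.1] 0.46 [ 0.661 -0.141  0.18 ]
top cage [248.6 168.9] 0.85 [ 0.647  0.01  -0.002]
top cage [187.3 166.7] 0.3 [0.652 0.242 0.004]
{'t': 0.7, 'q': array([ 1.03888213,  0.47697974,  0.02237566,  1.55540081, -0.01151089,
        1.10930839, -0.08308837]), 'joint_vel': array([-4.36360973e-04, -2.43501110e-04,  9.03325056e-04, -4.66381172e-05,
        1.14659651e-03,  7.94151036e-05,  9.89984740e-04]), 'joint_torque': array([ 1.79629956e-04, -5.96162903e+01,  1.60575382e+00, -2.81495208e+01,
        1.24962642e-02,  1.65495090e-03,  3.35325547e-05]), 'eef_pos': array([ 0.27760735, -0.61528083,  0.40472068]), 'tool_rot': array([1.02597072e-05, 9.77630816e-01, 2.10328286e-01, 2.13630316e-05]), 'contact_force': array([-1.00298613, -0.86276969,  0.50051986]), 'torque': array([-0.05322261, -0.01572318,  0.02178577]), 'grasp_force': 0.0, 'gripper_width': 1.003737683659425}
```

View pics/scene0.png

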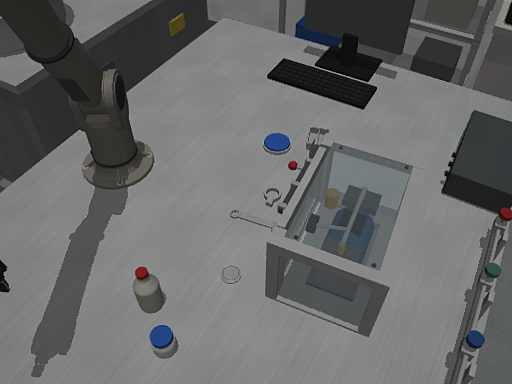

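View pics/top0.png

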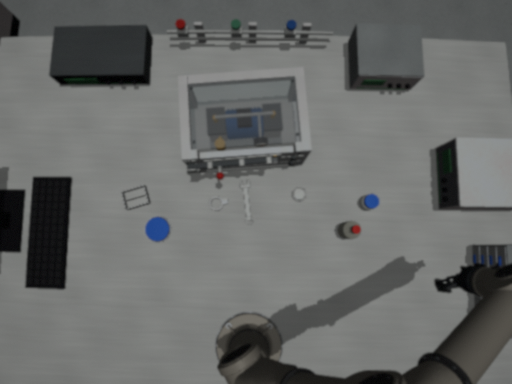

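The scene picture shows the cage with its gate facing the robot and the red knob at (293,166). In the top picture the knob is at (219,176) and the gate front runs from (205,166) to (293,151), which puts the cage yaw at about +11°. I'll move to a standoff just short of the knob, aligned with the gate.

```bash
python3 -m pendant '[[0.085,0,0,-0.022,6.75],[0.085,0,0,-0.022,6.75],[0.085,0.019,-0.034,0,0],[0.085,0.019,-0.034,0,0],[0.085,0.019,-0.034,0,0],[0.085,0.019,-0.034,0,0],[0.085,0.019,-0.034,0,0],[0.085,0.019,-0.034,0,0],[0.085,0.019,-0.034,0,0],[0.085,0.019,-0.034,0,0]]' 40
python3 -m pendant '[[0.085,0.019,-0.034,0,0],[0.085,0.019,-0.034,0,0],[0.085,0.019,-0.034,0,0],[0.085,0.019,-0.034,0,0],[0.085,0.019,-0.034,0,0],[0.085,0.019,-0.034,0,0],[0.085,0.019,-0.034,0,0],[0.085,0.019,-0.034,0,0],[0.085,0.019,-0.034,0,0],[0.085,0.019,-0.034,0,0],[0.085,0,0,0,0],[0.085,0,0,0,0]]'
python3 - <<'E'
from h import *
o=bot.get_obs();print(o["t"],o["eef_pos"],o["contact_force"],Ro.from_quat(o["tool_rot"],scalar_first=True).as_matrix().round(3))
ob={}
for c in("wrist","scene","top"):
    m=bot.camera_model(c);p,d=bot.read_camera(c);cv2.imwrite(f"pics/{c}1.png",p)
    for n in("knob","bolt_nose","keeper_lip","gate_hinge","gate_edge"):
        r=bot.pinpoint(n,c)
        for x in r[:1]:
            u,v=np.clip(np.round(x["at"]).astype(int),0,[511,383])
            print(c,n,np.round(x["at"],1),round(x["score"],2),np.round(ray(c,x["at"],d[v,u],m),3))
            ob.setdefault(n,[]).append((c,x["at"]))
for n,l in ob.items():
    if len(l)>1: print(n,tri(l).round(4))
E
```

```text
t: 1.53
eef_pos: [0.3762, -0.3178, 0.449]
tool_rot: [0.0, 0.996, 0.094, 0.0]
contact_force: [0.6, 0.4, 0.1]
gripper_width: 0.995
grasp_force: 0.0
t: 2.53
eef_pos: [0.4993, 0.0523, 0.4488]
tool_rot: [-0.0, 0.995, 0.096, 0.0]
contact_force: [-0.7, -0.5, 0.4]
gripper_width: 0.999
grasp_force: 0.0
2.5333 [0.49929963 0.05232667 0.44881511] [-0.67320874 -0.49672224  0.36233451] [[ 0.981  0.192  0.   ]
 [ 0.192 -0.981  0.001]
 [ 0.    -0.001 -1.   ]]
wrist knob [216.5  72.3] 0.77 [0.587 0.097 0.206]
wrist bolt_nose [306.8  46.9] 0.6 [0.648 0.011 0.004]
wrist keeper_lip [118.5   5.9] 0.88 [0.618 0.173 0.196]
scene knob [295.2 163.7] 0.8 [0.595 0.097 0.206]
scene bolt_nose [311.5 150.9] 0.85 [0.609 0.173 0.198]
scene keeper_lip [314.2 151.6] 0.39 [0.618 0.172 0.2  ]
scene gate_hinge [274.5 232. ] 0.94 [ 0.668 -0.16   0.242]
top knob [220.  175.2] 0.64 [0.512 0.06  0.639]
top bolt_nose [186.2 164.8] 0.63 [ 0.661  0.247 -0.003]
top keeper_lip [194.8 168. ] 0.49 [0.612 0.184 0.188]
top gate_hinge [292.4 154.6] 0.73 [ 0.662 -0.137  0.181]
knob [0.5892 0.0984 0.2003]
bolt_nose [0.6122 0.1149 0.2838]
keeper_lip [0.6155 0.1793 0.1896]
gate_hinge [ 0.656  -0.1347  0.2056]
```

View pics/wrist1.png

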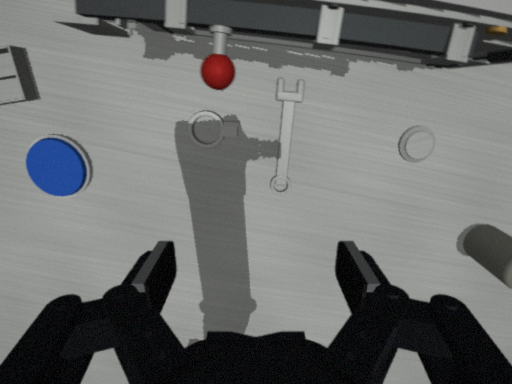

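The wrist picture shows the knob at (217,72) with its stem going up to the gate, the clamp ring at (207,128) and the wrench at (285,130). I'll get the gate's direction from the depth images.

Run:
```python
from h import *
for c in("wrist","top"):
    m=bot.camera_model(c);p,d=bot.read_camera(c)
    v,u=np.nonzero(d>0);K=np.array(m["intrinsics"],float)
    q=cv2.undistortPoints(np.stack([u,v],-1).astype(float)[:,None],K,np.array(m["dist_coeffs"],float))[:,0]
    dd=d[v,u];X=(np.c_[q*dd[:,None],dd]-np.array(m["t"]))@np.array(m["R"])
    for lo,hi in((.19,.232),(.232,.25)):
        s=X[(X[:,2]>lo)&(X[:,2]<hi)&(X[:,0]>.6)&(X[:,0]<.75)&(abs(X[:,1])<.25)]
        print(c,lo,len(s),[(round(b,2),s[k,0].min().round(4)) for b in np.arange(-.2,.25,.03) if (k:=abs(s[:,1]-b)<.008).sum()>3])
    r=(p[...,2]>120)&(p[...,1]<60)
    rr=r[v,u]&(np.hypot(X[:,0]-.585,X[:,1]-.098)<.03)
    print("red",rr.sum(),X[rr].mean(0).round(4),X[rr].min(0).round(4),X[rr].max(0).round(4))
    print("cam",(-np.array(m["R"]).T@np.array(m["t"])).round(3))
```

```text
wrist 0.19 16062 [(np.float64(-0.11), np.float64(0.6577)), (np.float64(-0.08), np.float64(0.633)), (np.float64(-0.05), np.float64(0.6257)), (np.float64(-0.02), np.float64(0.627)), (np.float64(0.01), np.float64(0.6247)), (np.float64(0.04), np.float64(0.6183)), (np.float64(0.07), np.float64(0.6197)), (np.float64(0.1), np.float64(0.6)), (np.float64(0.13), np.float64(0.6096)), (np.float64(0.16), np.float64(0.6118)), (np.float64(0.19), np.float64(0.6))]
wrist 0.232 529 [(np.float64(-0.08), np.float64(0.6543)), (np.float64(-0.05), np.float64(0.6518))]
red 410 [0.5892 0.0984 0.2041] [0.5812 0.0906 0.2005] [0.5971 0.1062 0.2072]
cam [0.58  0.065 0.418]
top 0.19 941 [(np.float64(-0.17), np.float64(0.6627)), (np.float64(-0.14), np.float64(0.6602)), (np.float64(-0.11), np.float64(0.6578)), (np.float64(-0.08), np.float64(0.6483)), (np.float64(-0.05), np.float64(0.6266)), (np.float64(-0.02), np.float64(0.6279)), (np.float64(0.01), np.float64(0.6254)), (np.float64(0.04), np.float64(0.6383)), (np.float64(0.07), np.float64(0.6271)), (np.float64(0.1), np.float64(0.6173)), (np.float64(0.13), np.float6
[... 199 characters left out ...]
(-0.14), np.float64(0.6613)), (np.float64(-0.11), np.float64(0.6582)), (np.float64(-0.08), np.float64(0.6559)), (np.float64(-0.05), np.float64(0.6534)), (np.float64(-0.02), np.float64(0.6497)), (np.float64(0.01), np.float64(0.6467)), (np.float64(0.04), np.float64(0.6464)), (np.float64(0.07), np.float64(0.6427)), (np.float64(0.1), np.float64(0.6394)), (np.float64(0.13), np.float64(0.6384)), (np.float64(0.16), np.float64(0.6351)), (np.float64(0.19), np.float64(0.6314)), (np.float64(0.22), np.float64(0.6309))]<stdin>:12: RuntimeWarning: Mean of empty slice.
  ret = um.true_divide(
Traceback (most recent call last):
ValueError: zero-size array to reduction operation minimum which has no identity
```

The gate yaw comes out at about 5°, and the knob centre at about (0.589, 0.098, 0.192). I'll align over the knob and descend around it.

```bash
python3 -m pendant '[[0.06,0,0,0,6],[0.06,0.031,-0.0125,0,0],[0.06,0.031,-0.0125,0,0],[0.06,0.031,-0.0125,0,0],[0.06,0,0,0.017,0],[0.06,0,0,0.017,0],[0.06,0,0,0.017,0],[0.06,0,0,0.017,0],[0.06,0,0,0.017,0],[0.06,0,0,0.017,0],[0.06,0,0,0,0],[0.06,0,0,0,0]]'
python3 - <<'E'
from h import *
p,d=bot.read_camera("wrist");cv2.imwrite("pics/wrist2.png",p)
for c in("wrist","scene"):
    if c=="scene": p,d=bot.read_camera(c)
    m=bot.camera_model(c)
    for x in bot.pinpoint("knob",c)[:1]:
        u,v=np.round(x["at"]).astype(int);print(c,x["at"],x["score"],ray(c,x["at"],d[v,u],m).round(4))
E
```

```text
t: 4.53
eef_pos: [0.5885, 0.0949, 0.3461]
tool_rot: [0.0, 0.999, 0.042, -0.001]
contact_force: [0.0, 0.7, 0.8]
gripper_width: 0.705
grasp_force: 0.0
wrist [248.7, 261.7] 0.89 [0.5959 0.0984 0.2045]
scene [291.7, 163.0] 0.67 [0.6021 0.0573 0.2447]
```

View pics/wrist2.png

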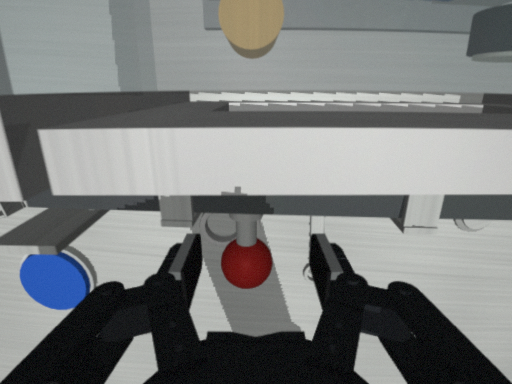

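The wrist picture shows the knob at (248,262) between the pads, with the gate parallel to the image rows. I'll shift 3 mm to centre and close.

```bash
python3 -m pendant '[[0.06,0,-0.003,0.001,0],[0.015,0,0,0,0],[0.015,0,0,0,0],[0.015,0,0,0,0],[0.015,0,0,0,0],[0.015,0,0,0,0],[0.015,0,0,0,0],[0.015,0,0,0,0]]' 50
```

```text
t: 5.4
eef_pos: [0.5884, 0.0983, 0.3462]
tool_rot: [-0.0, 0.999, 0.042, 0.0]
contact_force: [-1.8, 1.2, 5.4]
gripper_width: 0.275
grasp_force: 48.7
```

```bash
python3 -m pendant '[[0.015,0,0,-0.002,0],[0.015,0,0,-0.002,0],[0.015,0,0,-0.002,0],[0.015,0,0,0,0]]' 60
python3 - <<'E'
from h import *
p,d=bot.read_camera("wrist");cv2.imwrite("pics/wrist3.png",p[180:330,120:380].repeat(2,0).repeat(2,1))
E
```

```text
t: 5.73
eef_pos: [0.5882, 0.0979, 0.3511]
tool_rot: [-0.0, 0.999, 0.042, -0.001]
contact_force: [1.5, 0.7, -7.4]
gripper_width: 0.27
grasp_force: 59.0
```

View pics/wrist3.png

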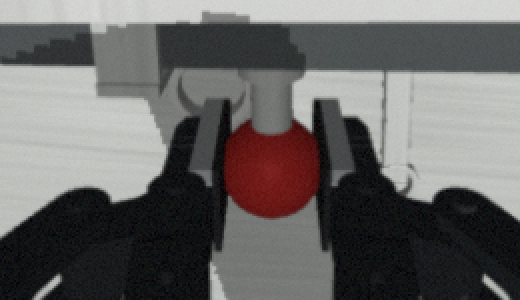

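The knob is held squarely between the pads, and the bolt's weight now shows in the force. I'll lift further, then start the draw.

```bash
python3 -m pendant '[[0.015,0,0,-0.002,0],[0.015,0,0,-0.002,0],[0.015,0,0,-0.002,0],[0.015,0,0,0,0]]' 60
python3 - <<'E'
from h import *
p,d=bot.read_camera("wrist");m=bot.camera_model("wrist")
r=(p[...,2]>110)&(p[...,1]<50);v,u=np.nonzero(r&(d>0));v2=np.c_[u,v]
P=np.array([ray("wrist",a,d[a[1],a[0]],m) for a in v2]);print(len(P),P.mean(0),P.max(0))
E
python3 -m pendant '[[0.015,0,0.003,0,0],[0.015,0,0.003,0,0],[0.015,0,0.003,0,0],[0.015,0,0,0,0]]'
```

```text
t: 6.12
eef_pos: [0.5885, 0.0978, 0.3587]
tool_rot: [0.0, 0.999, 0.042, 0.0]
contact_force: [-0.0, 1.9, -1.6]
gripper_width: 0.271
grasp_force: 58.9
381 [0.59220148 0.09793294 0.21546737] [0.59704393 0.10420416 0.2176603 ]
t: 6.5
eef_pos: [0.5893, 0.0878, 0.3579]
tool_rot: [0.001, 0.999, 0.041, 0.0]
contact_force: [-0.6, -2.1, -1.7]
gripper_width: 0.27
grasp_force: 59.1
```

```bash
python3 -m pendant '[[0.015,0,0.005,0,0],[0.015,0,0.005,0,0],[0.015,0,0.005,0,0],[0.015,0,0.005,0,0],[0.015,0,0.005,0,0],[0.015,0,0.005,0,0],[0.015,0,0.005,0,0],[0.015,0,0.005,0,0],[0.015,0,0,0,0]]'
python3 - <<'E'
from h import *
for c in("wrist","scene"):
    p,d=bot.read_camera(c);m=bot.camera_model(c)
    for n in("knob","bolt_nose","keeper_lip"):
        for x in bot.pinpoint(n,c)[:1]:
            u,v=np.clip(np.round(x["at"]).astype(int),0,[511,383]);print(c,n,x["at"],round(x["score"],2),ray(c,x["at"],d[v,u],m).round(4))
    if c=="wrist": cv2.imwrite("pics/wrist4.png",p)
E
```

```text
t: 7.25
eef_pos: [0.5927, 0.0474, 0.3577]
tool_rot: [0.001, 0.999, 0.041, 0.0]
contact_force: [0.4, -0.8, -0.7]
gripper_width: 0.27
grasp_force: 59.2
wrist knob [256.9, 262.2] 0.85 [0.5991 0.0469 0.2141]
wrist bolt_nose [39.6, 192.1] 0.55 [0.6237 0.1482 0.209 ]
wrist keeper_lip [17.3, 183.2] 0.7 [0.6378 0.135  0.2353]
scene knob [286.1, 175.7] 0.95 [0.5995 0.0335 0.2175]
scene bolt_nose [313.7, 155.6] 0.94 [0.6378 0.117  0.2389]
scene keeper_lip [313.5, 153.0] 0.38 [0.6232 0.1533 0.2124]
```

View pics/wrist4.png

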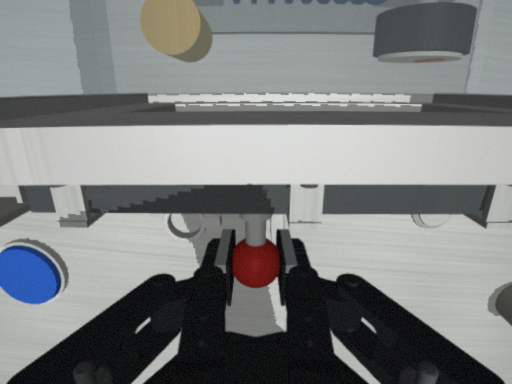

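The bolt is drawn about 50 mm; the knob is at (256,262), close to the left of a guide. Now I'll swing the gate on its arc.

```bash
python3 -m pendant '[[0.015,-0.0054,0.0015,0,-1.6],[0.015,-0.0054,0.0015,0,-1.6],[0.015,-0.0054,0.0015,0,-1.6],[0.015,-0.0054,0.0015,0,-1.6],[0.015,-0.0054,0.0015,0,-1.6],[0.015,-0.0054,0.0015,0,-1.6],[0.015,0,0,0,0]]'
```

```text
t: 8.23
eef_pos: [0.5615, 0.0352, 0.3579]
tool_rot: [0.0, 0.992, 0.126, 0.0]
contact_force: [2.2, -0.4, -0.4]
gripper_width: 0.269
grasp_force: 59.1
```

```bash
python3 -m pendant '[[0.015,-0.0054,0.0015,0,-1.6],[0.015,-0.0054,0.0015,0,-1.6],[0.015,-0.0054,0.0015,0,-1.6],[0.015,-0.0054,0.0015,0,-1.6],[0.015,-0.0054,0.0015,0,-1.6],[0.015,-0.0054,0.0015,0,-1.6],[0.015,0,0,0,0],[0.015,0,0,0,0]]'
python3 - <<'E'
from h import *
for c in("wrist","scene","top"):
    p,d=bot.read_camera(c);m=bot.camera_model(c)
    for n in("knob","bolt_nose","gate_edge","gate_hinge"):
        for x in bot.pinpoint(n,c)[:1]:
            u,v=np.clip(np.round(x["at"]).astype(int),0,[511,383]);print(c,n,x["at"],round(x["score"],2),ray(c,x["at"],d[v,u],m).round(4))
    if c=="wrist": cv2.imwrite("pics/wrist5.png",p)
    if c=="scene": cv2.imwrite("pics/scene5.png",cv2.resize(p[110:310,180:440],None,fx=3,fy=3))
E
```

```text
t: 8.9
eef_pos: [0.5345, 0.017, 0.3581]
tool_rot: [-0.0, 0.978, 0.207, 0.001]
contact_force: [2.6, 0.3, -0.5]
gripper_width: 0.267
grasp_force: 59.1
wrist knob [256.4, 263.6] 0.79 [0.5406 0.0189 0.2152]
wrist bolt_nose [40.2, 189.5] 0.97 [0.5318 0.1229 0.209 ]
scene knob [263.1, 172.8] 0.79 [ 0.5679 -0.034   0.2717]
scene bolt_nose [276.6, 150.8] 0.58 [0.5333 0.1059 0.2173]
scene gate_hinge [274.3, 235.0] 0.86 [ 0.6709 -0.1669  0.2406]
top bolt_nose [211.0, 193.5] 0.6 [0.5271 0.127  0.2011]
top gate_edge [211.9, 191.7] 0.61 [0.5319 0.1234 0.2095]
top gate_hinge [295.8, 153.0] 0.83 [ 0.661  -0.145   0.2093]
```

View pics/wrist5.png

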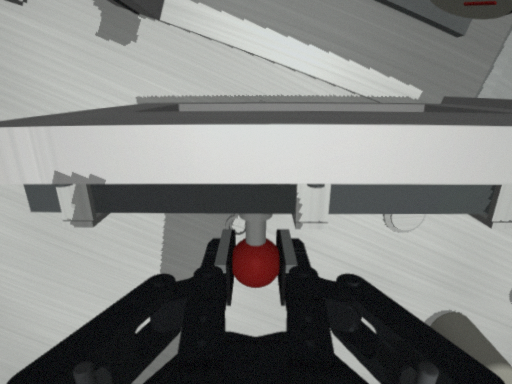

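View pics/scene5.png

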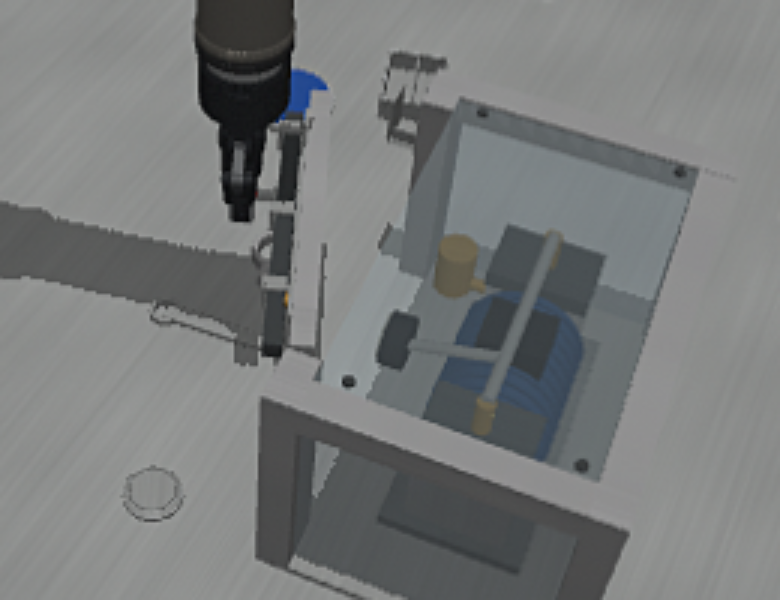

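The gate is open by about 19°, roughly 10 cm at its free edge. The bolt is drawn clear of the keeper, the knob is still in the grip, and nothing on the bench appears to have been disturbed. I'll let it settle and hand in.

```bash
python3 -m pendant '[[0.015,0,0,0,0],[0.015,0,0,0,0],[0.015,0,0,0,0],[0.015,0,0,0,0],[0.015,0,0,0,0],[0.015,0,0,0,0]]'
python3 -c "
from station import bot
print(bot.hand_in())"
```

```text
t: 10.15
eef_pos: [0.534, 0.0166, 0.3577]
tool_rot: [0.0, 0.978, 0.208, 0.0]
contact_force: [3.5, -0.8, 0.4]
gripper_width: 0.273
grasp_force: 59.2
the job is handed in; nothing more can be done
None
```

I lifted the bolt, drew it about 50 mm clear of the keeper, and swung the gate open about 10 cm at its free edge; I handed in at about 10 s with the gripper still holding the knob steady.

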